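# Seat the specimen block and hold the splined clamp key engaged

### The job

At the specimen clamp station, first push the white specimen block down between its jaws until it is fully home, flush with the jaw tops. Then take the T-handled key out of its rest, turn it until its four splines mesh with the cross-shaped socket beside the block, and slide it down against the spring until its collar sits on the socket. Finish while still holding the key pressed fully home, and leave everything else on the bench where it stands.

Things in the scene. Friction and masses are not known exactly. Their poses are not given: they have to be found in the camera images.
- block_top (a point): centre of the top face of the white specimen block, 46 x 36 mm (x by y of this frame, z up), between aluminium jaws (83 x 72 mm outside, tops 80 mm above the table) on the grey clamp station. It starts 6 to 8 mm proud of the jaws, slides straight down with about 7 N of friction, stays where it is left and stops hard when flush with the jaw tops
- block (a joint): how far the block is pressed down, m: 0 = 8 mm proud of the jaws, 0.008 = flush, fully home
- socket_mouth (a point): centre of the mouth of the steel socket, 54 mm across outside, 116 mm from the block, mouth 80 mm above the table. The cross-shaped hole is two slots, each 35 mm long and 11.5 mm wide, along x and y of this frame; z up; a spring plunger lies 20 mm down. The socket stands at any angle and turns only stiffly (0.5 N m)
- socket (a joint): turn of the socket on the station, rad, positive anticlockwise from above; 0 = its slots lie square to the station
- plunger (a joint): how far the plunger in the socket is pressed down, m: 0 = up, 0.006 = the key is fully home. Pushes back with 6 N at first contact and 10 N with the key home, so the key rises again if let go
- key_grip (a point): centre of the grip bar of the T-handled key: black bar 60 mm long (x of this frame), 16 mm wide (y), 26 mm high, z up. Below it a round neck, 14 mm diameter, 24 mm long, then the collar and the stem. Collar's underside 43 mm, stem's tip 69 mm below this point. Starts upright in one of two like grey rests (62 x 62 x 34 mm, round hole, collar on top)
- key_collar (a point): centre of the underside of the key's collar (46 mm diameter, 6 mm thick), the face that comes down on the socket's mouth; axes as for key_grip
- key: the whole key, 0.2 to 0.3 kg, 82 mm tall, upright; origin at the stem's tip. Its steel stem, 26 mm long, is a cross of four splines, 32 mm across and 9 mm thick, lying along x and y (the same axes as key_grip); the last 4 mm are slimmer by 1.5 mm a side. It fits the socket in any of four quarter turns
- roundkey_mid (a point): bystander: another key of the same size but with a round black knob of 38 mm diameter, standing in the other rest; this point is on its axis, half-way up
- bottle: bystander: amber bottle, 60 mm diameter, 150 mm tall; origin under its centre
- jar: bystander: clear jar, 60 mm diameter, 70 mm tall; origin under its centre
- slidebox: bystander: closed grey slide box, 88 x 103 x 34 mm; origin under its centre
- brush: bystander: brush 170 mm long, lying at the right of the bench, origin near its middle
- dish: bystander: shallow white dish, 90 mm diameter, 18 mm tall; origin under its centre
- cassette_a: bystander: small white cassette with a wax block, 40 x 28 x 14 mm, on the table; origin under its centre
- cassette_b: bystander: a second such cassette on the table, 40 x 28 x 14 mm
Mind the look-alikes: they are no part of the job. What is shaped like the key but orange or pink is not meant.

How it is judged:
By the outcome, as a careful person would: the job done as asked, in the order asked, and still so for the second after the job is handed in, while the arm keeps its last pose, push and grip.
It also fails if it takes over 51 s, if anything falls off the work surface, if the arm or the gripper's body presses on something with over 40 N, if the wrist force passes 120 N, or if a joint passes its speed limit or range.

### The arm

A 7-joint arm with a two-finger parallel gripper is mounted at the origin on the work surface. World frame = base frame: x ahead of the robot, y to its left, z up, the work surface at z = 0. Lengths are in mm, angles in rad, forces in N, time in s.
With the tool pointing down it reaches from about 400 to 875 mm from the base axis. Payload 4.4 kg.
Tool frame: the origin (TCP) lies midway between the tips of the shut fingers; the grasp point (between the pads) lies 19 mm behind it; z points along the fingers, y is the direction in which the jaws open and shut (so a half turn about z gives the same grasp; the last joint's range is limited). The gripper opens to 85 mm and grips with 20 to 120 N. Pads are 22 mm wide; open, the fingers measure 114 mm over their backs; the gripper's body (76 mm by 85 mm) begins 54 mm behind the grasp point. The pads swing forward as they close: fully open they stand 13 mm farther back than shut.
Start: joints at [1.256, 0.628, 0.038, 1.517, -0.027, 0.996, -0.02], TCP at [160.084, -629.993, 231.313] pointing down, gripper open.
Joint ranges: [-3.06, 3.06], [-0.37, 2.12], [-1.25, 1.32], [0.18, 2.47], [-1.1, 4.24], [0.23, 1.98], [-2.94, 2.94]. Speed limits (rad/s): [2.57, 2.57, 3.14, 3.14, 3.14, 3.14, 3.14].

### API

Orientations are given as [roll, pitch, yaw] about the fixed x, y, z axes, in that order (R = Rz(yaw) Ry(pitch) Rx(roll)).
In Python, from cell import ctrl, vision gives the robot as it stands.
- The arm moves only by the tool play_rows, never from a script. Its arguments are lists of equal length, an entry for each row: "slide": the shift along the tool's x, y, z in mm, a list of three; "turn": the turn about the tool's z in rad; "fingers": the opening, from 0 (shut) to 1 (fully open). A call has 1 to 5 rows; each row is the pose to reach, as a shift and turn from the pose measured when the call began, along the tool's axes at that moment; what a row does not reach only later rows make up. A row lasts 1/8 s, in which the tool goes at most 62.5 mm and 10.7 degrees, less where a joint would pass 70% of its speed; a pose out of reach is approached as far as the arm can. A call with a gripper value outside its range is refused whole. The fingers move at their own pace and stop on an object; the grip force is fixed at half the most. Time passes only in rows, so rows that repeat a pose let the fingers close. It gives the time, the measured TCP pose, the force and the opening at its end, in the units of the state.
- ctrl.read_state(): the state, without advancing time (a new reading comes with each control period).
- vision.get_image(name): name is "scene" or "top" or "wrist"; returns (picture, depth): 480x640x3 uint8, blue, green, red; 480x640 float32, mm along the optical axis (not along the pixel's ray), 0 where there is no reading.
- vision.camera_params(name): a dict with "fx", "fy", "cx", "cy" (pixels), "position" and "rotation" of the camera in the world. Camera axes: x right, y up, looking along -z (the intrinsics and any distortion apply to the point x, -y, -z); pixel columns grow to the right and rows downward; lengths in mm; the calibration is good to about 2 mm. A picture is of the moment at which its call begins: read the wrist's pose just before it. camera_params takes no time and is no camera call; for the wrist camera it gives the pose at the moment of the call.
- ctrl.finish_job(): hands the job in, once; it reports no verdict.
The state is a dict: "clock": time; "qpos": joint angles; "qd": joint speeds; "tau": joint torques, N m; "eef_pos": TCP position; "tool_rot": TCP orientation; "force": force on the tool from outside, world axes, zero at the start; "torque": the same for the moment, N m; "width": finger opening in mm.
Only numpy, scipy, OpenCV 4.12 (cv2) and the standard library are available. Lean on these libraries where they do the work, as an engineer would, in place of code of your own. Each camera call takes 0.05 s, during which the arm holds its last target.

## Working session

There is one attempt and no reset: what is moved stays moved. The work goes in short steps, Python scripts to look and compute and a tool call to move; the robot and the scene stay as the last step left them, time stands still between calls to the robot, and variables do not carry over. Pictures are saved under pics/ and viewed, and the job is handed in when it is done.

Besides the shell and the picture viewer there is one more tool, called after ">>>" by a JSON object that holds its "name" and its "arguments". play_rows: Moves the arm, as the interface text tells. Its arguments: {"type":"object","properties":{"slide":{"type":"array"},"turn":{"type":"array"},"fingers":{"type":"array"}},"required":["slide","turn","fingers"]}

```bash
ls; mkdir -p pics; python3 - <<'E'
from cell import ctrl, vision
import cv2,numpy as np
print(ctrl.read_state())
for n in("scene","top","wrist"):
    p=vision.camera_params(n);print(n,p)
    im,d=vision.get_image(n);cv2.imwrite(f"pics/{n}0.png",im);np.save(f"pics/{n}0.npy",d)
E
```

```text
pics
{'clock': 0.0, 'qpos': array([ 1.25622559,  0.62935689,  0.03841385,  1.51835777, -0.0270209 ,
        0.99634113, -0.02002612]), 'qd': array([ 0.00054576, -0.00093779, -0.00070438, -0.00135799, -0.0009864 ,
        0.00155464, -0.00041583]), 'tau': array([ 4.69929109e-04, -5.63398576e+01,  1.22669064e+00, -1.93443096e+01,
        1.11349707e-02,  1.07068048e-02,  1.25621216e-05]), 'eef_pos': array([ 159.93145789, -629.3609191 ,  230.38489693]), 'tool_rot': array([-3.13964627e+00, -7.61348529e-06,  2.48756207e-01]), 'force': array([0.32630521, 0.80320284, 0.06685685]), 'torque': array([ 0.04680904,  0.06119775, -0.02753908]), 'width': 85.81686896384862}
scene {'fx': 582.7408205662965, 'fy': 582.7408205662965, 'cx': 318.4141266947558, 'cy': 234.00641529420042, 'position': array([1583.7887546 , -802.69365239,  953.61039931]), 'rotation': array([ 0.95995258, -0.01818625,  0.91464559])}
top {'fx': 448.1684883250453, 'fy': 448.1684883250453, 'cx': 322.9003453777969, 'cy': 239.96675114495045, 'position': array([474.184491  ,  -6.20628405, 973.09096636]), 'rotation': array([ 0.13786736, -0.01588842, -1.59431058])}
wrist {'fx': 356.5729779041434, 'fy': 356.5729779041434, 'cx': 310.7862366709012, 'cy': 236.170353978312, 'position': array([ 229.01979496, -611.98814485,  373.39166158]), 'rotation': array([-0.28400032,  0.00157883, -1.3214725 ])}
```

View pics/scene0.png

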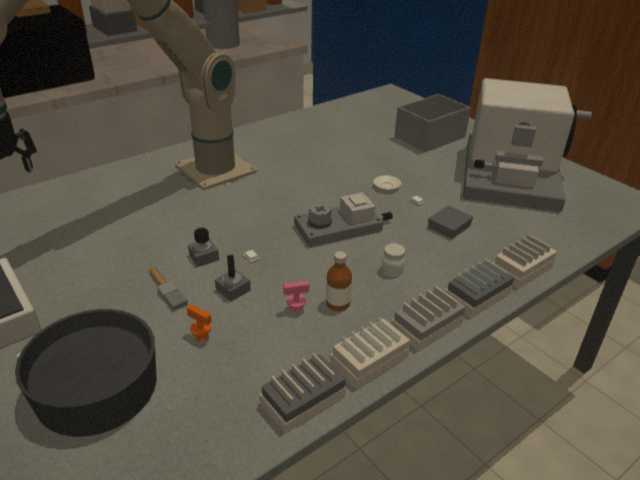

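View pics/top0.png

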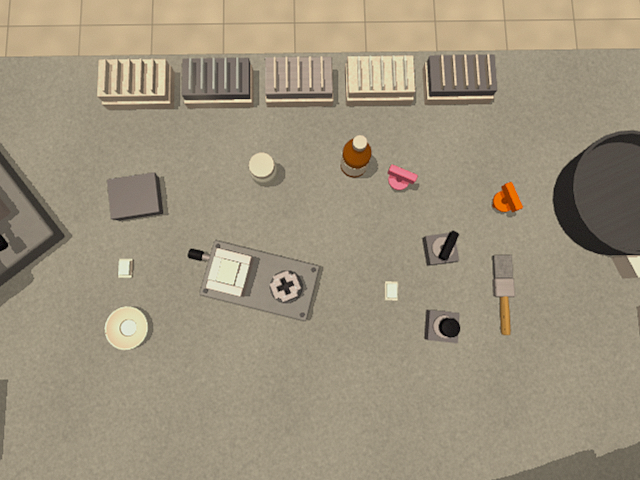

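View pics/wrist0.png

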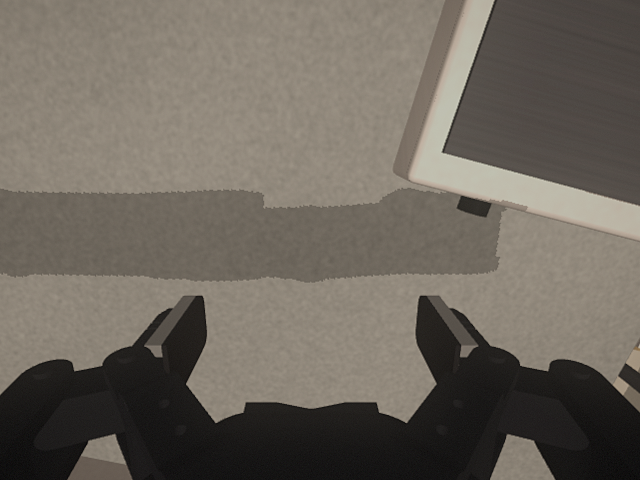

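The top view shows the block at about (230,271), the socket with its cross at (286,286), the T-key at (448,245) in its rest and the round key at (449,328). Next I'll measure these.

```bash
cat > h.py <<'E'
import numpy as np,cv2
from scipy.spatial.transform import Rotation as R
from cell import ctrl,vision
def ray(p,u,v):
    M=R.from_euler('xyz',p['rotation']).as_matrix()
    d=M@np.array([(u-p['cx'])/p['fx'],-(v-p['cy'])/p['fy'],-1.])
    return np.array(p['position']),d
def onplane(p,u,v,z):
    o,d=ray(p,u,v); return o+d*(z-o[2])/d[2]
def bydepth(p,u,v,D):
    o,d=ray(p,u,v); return o+d*D
def proj(p,X):
    M=R.from_euler('xyz',p['rotation']).as_matrix()
    c=M.T@(np.asarray(X,float)-p['position']); return p['cx']+p['fx']*c[0]/-c[2], p['cy']-p['fy']*c[1]/-c[2]
def tri(p1,a,p2,b):
    o1,d1=ray(p1,*a);o2,d2=ray(p2,*b)
    d1/=np.linalg.norm(d1);d2/=np.linalg.norm(d2)
    s=np.linalg.lstsq(np.c_[d1,-d2],o2-o1,rcond=None)[0]
    A=o1+s[0]*d1;B=o2+s[1]*d2
    return (A+B)/2,np.linalg.norm(A-B)
E
python3 - <<'E'
from h import *
p=vision.camera_params('top');im=cv2.imread('pics/top0.png');D=np.load('pics/top0.npy')
for n,u,v in [('table',350,320),('block',229,271),('stn',262,255),('sockrim',275,276),('sockc',286,287),('keytop',453,236),('rest',430,260),('round',449,328)]:
    print(n,bydepth(p,u,v,D[v,u]).round(1))
a=cv2.resize(im[225:335,180:330],None,fx=5,fy=5,interpolation=cv2.INTER_CUBIC);cv2.imwrite('pics/c1.png',a)
a=cv2.resize(im[215:350,410:530],None,fx=4,fy=4,interpolation=cv2.INTER_CUBIC);cv2.imwrite('pics/c2.png',a)
E
```

```text
table [434.7 -78.7   1.9]
block [538.9 163.   88.7]
stn [574.8 104.4  35.3]
sockrim [527.4  73.3  82.4]
sockc [506.   53.3  59.7]
keytop [ 599.  -284.1   88.6]
rest [ 556.5 -248.9   35.1]
round [ 418.  -265.6   85.8]
```

View pics/c1.png

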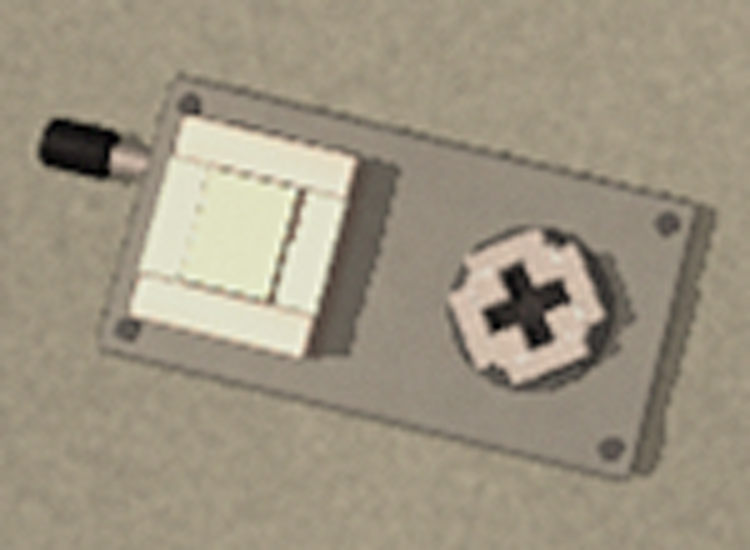

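View pics/c2.png

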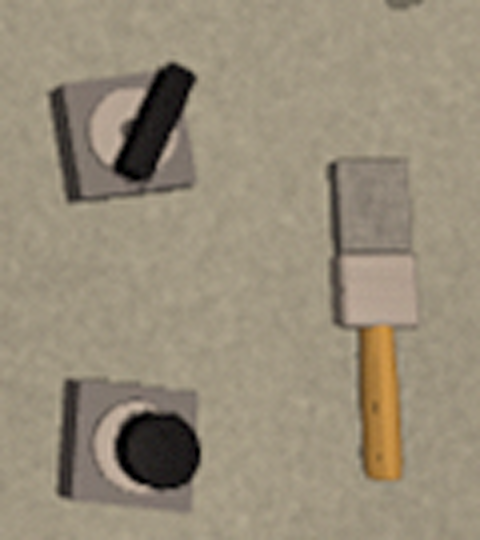

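```bash
python3 - <<'E'
from h import *
p=vision.camera_params('top');w=vision.camera_params('wrist');s=ctrl.read_state()
C1=lambda x,y:(180+x/5,225+y/5); C2=lambda x,y:(410+x/4,215+y/4)
def P(n,uv,z): print(n,uv,onplane(p,*uv,z).round(1))
P('block',C1(242,238),87); P('sock',C1(526,306),80)
P('barA',C2(180,72),90);P('barB',C2(133,172),90);
P('round',C2(160,450),85)
P('stA',C1(180,75),35);P('stB',C1(710,205),35)
P('crossA',C1(486,322),80);P('crossB',C1(570,290),80)
P('crossC',C1(511,266),80);P('crossD',C1(543,347),80)
# wrist cam relative to tool
T=R.from_euler('xyz',s['tool_rot']).as_matrix()
print(T.T@(w['position']-s['eef_pos']))
d=ray(w,w['cx'],w['cy'])[1]; print('optical axis in tool',T.T@d)
print('up in tool',T.T@(ray(w,w['cx'],w['cy']-w['fy'])[1]-d))
E
```

```text
block (228.4, 272.6) [535.9 164.5  87. ]
sock (285.2, 286.2) [506.9  53.5  80. ]
barA (455.0, 233.0) [ 604.8 -288.1   90. ]
barB (443.25, 258.0) [ 555.1 -261.4   90. ]
round (450.0, 327.5) [ 418.9 -267.8   85. ]
stA (216.0, 240.0) [608.7 200.9  35. ]
stB (322.0, 266.0) [548.9 -21.   35. ]
crossA (277.2, 289.4) [501.   69.4  80. ]
crossB (294.0, 283.0) [512.8  36.   80. ]
crossC (282.2, 278.2) [522.8  59.3  80. ]
crossD (288.6, 294.4) [490.6  47.   80. ]
[  71.24496838   -0.14938286 -142.89257529]
optical axis in tool [-2.80199448e-01  2.67557245e-04  9.59941768e-01]
up in tool [ 9.59941634e-01 -5.20047963e-04  2.80199553e-01]
```

>>> {"name": "play_rows", "arguments": {"slide": [[54, -26, 0], [108, -52, 0], [162, -78, 0], [216, -104, 0], [270, -130, 0]], "turn": [-0.18, -0.36, -0.54, -0.72, -0.9], "fingers": [1, 1, 1, 1, 1]}}

```text
clock: 0.78
eef_pos: [390.8, -435.7, 230.7]
tool_rot: [-3.141, -0.001, 1.155]
force: [-0.0, -0.2, -0.3]
width: 85.3
```

>>> {"name": "play_rows", "arguments": {"slide": [[56, 27, 0], [112, 54, 0], [168, 81, 0], [224, 108, 0], [224, 108, 0]], "turn": [-0.05, -0.1, -0.15, -0.18, -0.18], "fingers": [1, 1, 1, 1, 1]}}

```text
clock: 1.4
eef_pos: [584.7, -267.3, 230.5]
tool_rot: [3.141, -0.006, 1.345]
force: [-1.1, -0.2, -0.1]
width: 85.6
```

```bash
python3 - <<'E'
from h import *
s=ctrl.read_state();w=vision.camera_params('wrist');im,D=vision.get_image('wrist')
print(s['eef_pos'],s['tool_rot'],s['qd'].round(3))
cv2.imwrite('pics/k1.png',im);np.savez('pics/k1.npz',D=D,pos=w['position'],rot=w['rotation'])
E
```

```text
[ 584.68416717 -267.34383442  230.50362681] [ 3.14055253 -0.00616725  1.34469721] [ 0.065 -0.015  0.083  0.038  0.039  0.018  0.01 ]
```

View pics/k1.png

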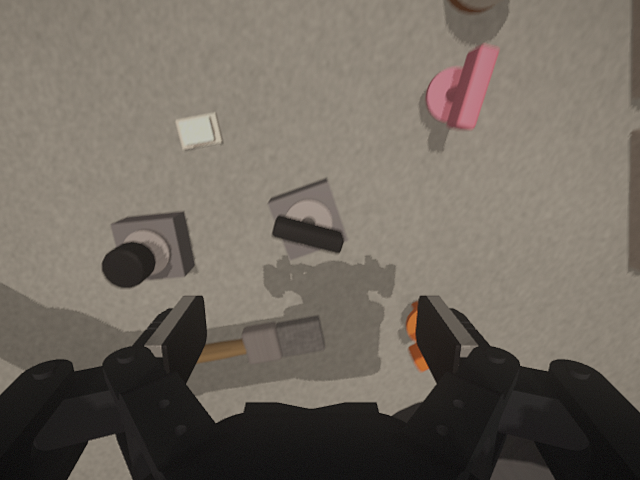

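The bar shows at (308,234) over its rest, and the round key is at (130,263). Measuring the bar's top face.

```bash
python3 - <<'E'
from h import *
im=cv2.imread('pics/k1.png');z=np.load('pics/k1.npz');p=vision.camera_params('wrist');p['position']=z['pos'];p['rotation']=z['rot']
r=im[200:265,260:355];g=cv2.cvtColor(r,cv2.COLOR_BGR2GRAY)
cv2.imwrite('pics/k1c.png',cv2.resize(np.clip(r.astype(int)*2,0,255).astype(np.uint8),None,fx=8,fy=8,interpolation=cv2.INTER_CUBIC))
m=(g<45).astype(np.uint8)
n,l,st,c=cv2.connectedComponentsWithStats(m);i=1+st[1:,4].argmax();print(st[i],c[i]+[260,200])
pts=np.argwhere(l==i)[:,::-1]+[260,200]
Zs=[]
for u,v in pts: Zs.append(bydepth(p,u,v,z['D'][v,u]))
Zs=np.array(Zs);t=Zs[abs(Zs[:,2]-np.percentile(Zs[:,2],80))<5];print(np.percentile(Zs[:,2],[5,25,50,75,95]),len(t),t.mean(0))
W=np.array([onplane(p,u,v,90)[:2] for u,v in pts]);print('rect@90',cv2.minAreaRect(W.astype(np.float32)))
print('rect top', cv2.minAreaRect(t[:,:2].astype(np.float32)))
cv2.imwrite
E
```

```text
[ 13  16  70  36 827] [310.53204353 233.81015719]
[80.93023229 88.05877334 89.73171076 90.38367632 91.18616681] 703 [ 582.82633253 -277.1981559    89.66905101]
rect@90 ((581.2472534179688, -275.3790588378906), (17.298980712890625, 58.0441780090332), 62.05206298828125)
rect top ((580.64599609375, -276.69696044921875), (15.01923942565918, 58.285064697265625), 61.65183639526367)
```

View pics/k1c.png

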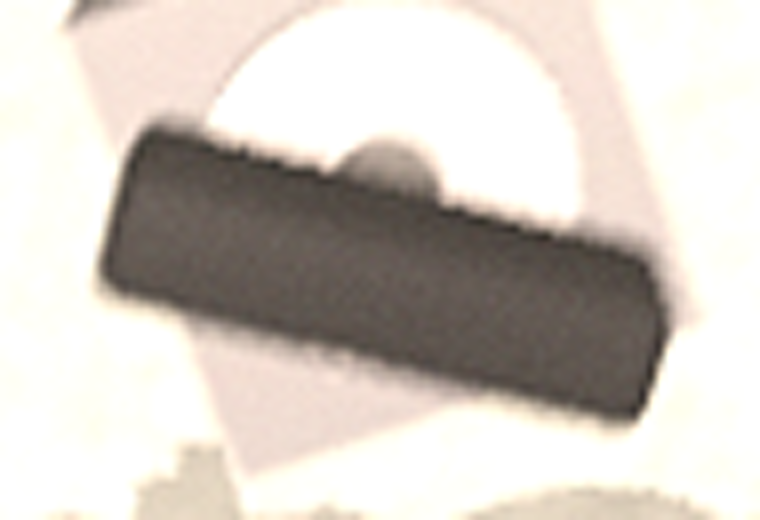

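>>> {"name": "play_rows", "arguments": {"slide": [[55, -25, 0], [110, -50, 0], [166, -74, 5], [221, -99, 15], [276, -123, 25]], "turn": [0, 0, 0, 0, 0], "fingers": [1, 1, 1, 1, 1]}}

```text
clock: 2.08
eef_pos: [524.4, 25.2, 206.1]
tool_rot: [-3.141, -0.002, 1.337]
force: [0.8, 0.4, 0.4]
width: 85.2
```

>>> {"name": "play_rows", "arguments": {"slide": [[40, -18, 5], [75, -34, 8], [75, -34, 8]], "turn": [0, 0, 0], "fingers": [1, 1, 1]}}

```text
clock: 2.45
eef_pos: [507.7, 108.0, 198.2]
tool_rot: [-3.14, -0.002, 1.34]
force: [-0.0, -1.4, 1.1]
width: 85.6
```

```bash
python3 - <<'E'
from h import *
s=ctrl.read_state();w=vision.camera_params('wrist');im,D=vision.get_image('wrist')
print(s['eef_pos'],s['tool_rot'],s['qd'].round(3))
cv2.imwrite('pics/s1.png',im);np.savez('pics/s1.npz',D=D,pos=w['position'],rot=w['rotation'])
E
```

```text
[507.67819401 107.98051086 198.18370715] [-3.14018545e+00 -2.21303854e-03  1.34039660e+00] [ 0.05  -0.002  0.054 -0.008  0.022  0.013  0.021]
```

View pics/s1.png

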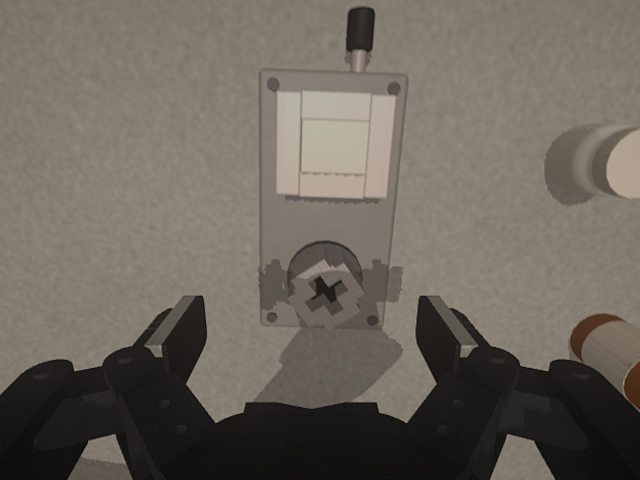

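Block top is at (334,146) and the socket's cross is at (326,291), with the socket partly in shadow. Measuring both.

```bash
python3 - <<'E'
from h import *
im=cv2.imread('pics/s1.png')
cv2.imwrite('pics/s1c.png',cv2.resize(np.clip(im[230:335,270:385].astype(int)*2,0,255).astype(np.uint8),None,fx=6,fy=6,interpolation=cv2.INTER_CUBIC))
cv2.imwrite('pics/s1b.png',cv2.resize(im[85:205,265:400],None,fx=5,fy=5,interpolation=cv2.INTER_CUBIC))
E
```

```text
(no output)
```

View pics/s1c.png

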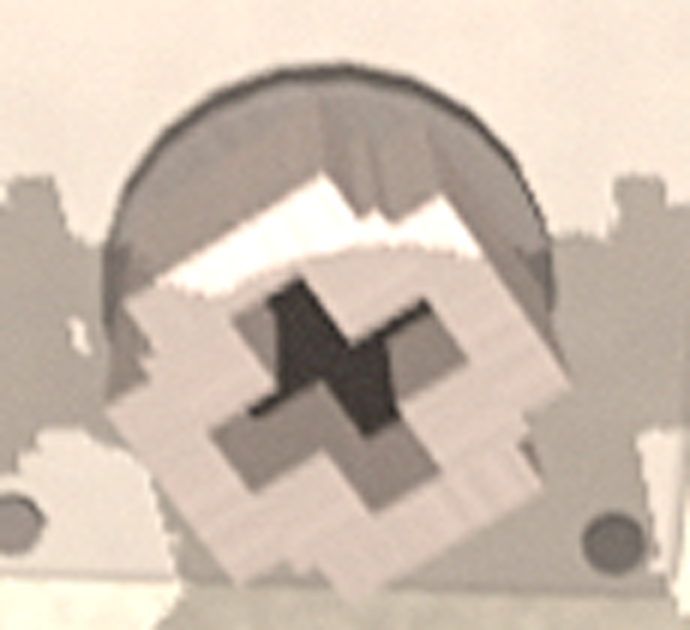

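View pics/s1b.png

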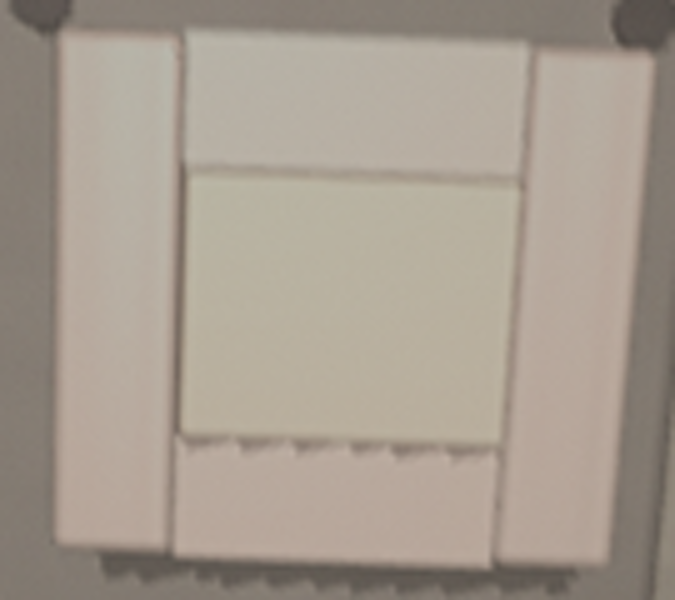

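```bash
python3 - <<'E'
from h import *
z=np.load('pics/s1.npz');p=vision.camera_params('wrist');p['position']=z['pos'];p['rotation']=z['rot']
c=np.array([(232,315),(300,275),(425,298),(468,358),(440,470),(375,512),(257,492),(210,432)])
W=np.array([onplane(p,270+u/6,230+v/6,80)[:2] for u,v in c])
e=(W[0::2]+W[1::2])/2
print('centre',W.mean(0)); d1=e[2]-e[0];d2=e[3]-e[1]
for d in(d1,d2):print(np.linalg.norm(d),np.degrees(np.arctan2(d[1],d[0])))
print('widths',[np.linalg.norm(W[2*i]-W[2*i+1]).round(1) for i in range(4)])
b=np.array([(187,168),(520,178),(500,442),(183,435)])
for h in(86,87,88):
  B=np.array([onplane(p,265+u/5,85+v/5,h)[:2] for u,v in b]);print(h,B.mean(0),[np.linalg.norm(B[i]-B[(i+1)%4]).round(1) for i in range(4)])
d=B[2]-B[1];print(np.degrees(np.arctan2(d[1],d[0])))
D=z['D'];print([bydepth(p,u,v,D[v,u])[2].round(1) for u,v in [(334,146),(334,105),(288,140),(380,140),(310,270),(300,310)]])
E
```

```text
centre [507.31446108  52.14973607]
34.501000986315624 -69.2686724144933
34.35814768410674 -158.37699932368577
widths [np.float64(10.6), np.float64(10.4), np.float64(10.7), np.float64(11.0)]
86 [537.6716244  164.45956331] [np.float64(45.4), np.float64(35.6), np.float64(45.0), np.float64(36.0)]
87 [537.61805249 164.5093179 ] [np.float64(45.2), np.float64(35.5), np.float64(44.8), np.float64(35.8)]
88 [537.56448058 164.5590725 ] [np.float64(45.0), np.float64(35.4), np.float64(44.6), np.float64(35.7)]
-105.12809397535814
[np.float64(88.9), np.float64(80.0), np.float64(81.0), np.float64(81.2), np.float64(80.1), np.float64(80.6)]
```

>>> {"name": "play_rows", "arguments": {"slide": [[50, 13, 0], [62, 16, 30], [62, 16, 60], [62, 16, 90], [62, 16, 92]], "turn": [0, 0, 0, 0, 0], "fingers": [0, 0, 0, 0, 0]}}

```text
clock: 3.12
eef_pos: [537.2, 158.9, 104.4]
tool_rot: [-3.137, 0.003, 1.334]
force: [0.0, 0.5, -0.1]
width: -0.3
```

>>> {"name": "play_rows", "arguments": {"slide": [[5, -1, 10], [5, -1, 17], [5, -1, 20], [5, -1, 22], [5, -1, 24]], "turn": [0, 0, 0, 0, 0], "fingers": [0, 0, 0, 0, 0]}}

```text
clock: 3.75
eef_pos: [538.0, 163.8, 81.6]
tool_rot: [-3.139, 0.003, 1.334]
force: [-0.4, -1.7, 6.0]
width: 0.3
```

>>> {"name": "play_rows", "arguments": {"slide": [[0, 0, 1], [0, 0, 2], [0, 0, 3], [0, 0, 3]], "turn": [0, 0, 0, 0], "fingers": [0, 0, 0, 0]}}

```text
clock: 4.25
eef_pos: [538.0, 163.8, 80.0]
tool_rot: [-3.14, 0.003, 1.334]
force: [-3.3, -2.2, 11.4]
width: 0.2
```

>>> {"name": "play_rows", "arguments": {"slide": [[0, 0, 2], [0, 0, 3], [0, 0, 4], [0, 0, 4]], "turn": [0, 0, 0, 0], "fingers": [0, 0, 0, 0]}}

```text
clock: 4.75
eef_pos: [538.2, 163.9, 79.8]
tool_rot: [3.141, 0.003, 1.334]
force: [-7.6, -2.9, 31.7]
width: 0.0
```

>>> {"name": "play_rows", "arguments": {"slide": [[0, 0, -40], [0, 0, -90], [-40, 0, -118], [-70, 0, -120], [-70, 0, -120]], "turn": [0, 0, 0, 0, 0], "fingers": [0, 1, 1, 1, 1]}}

```text
clock: 5.38
eef_pos: [521.8, 93.1, 200.7]
tool_rot: [3.14, 0.005, 1.33]
force: [0.5, -0.1, -0.3]
width: 72.3
```

```bash
python3 - <<'E'
from h import *
s=ctrl.read_state();p=vision.camera_params('wrist');im,D=vision.get_image('wrist')
print(s['clock'],s['eef_pos'],s['tool_rot'],s['force'])
cv2.imwrite('pics/s2.png',im);np.savez('pics/s2.npz',D=D,pos=p['position'],rot=p['rotation'])
for X in[(537.6,164.5,80),(537.6+35,164.5-8,80),(537.6-35,164.5+8,80),(537.6-8,164.5-30,80),(537.6+8,164.5+30,80)]:
    u,v=map(int,proj(p,X));print((u,v),bydepth(p,u,v,np.median(D[v-2:v+3,u-2:u+3])).round(1))
E
```

```text
5.375 [521.78258139  93.08673317 200.71099716] [3.13990763 0.0045733  1.32952911] [ 0.54402158 -0.14174021 -0.26225023]
(308, 128) [537.6 164.9  80.1]
(358, 127) [572.  157.2  80.3]
(257, 129) [502.5 172.8  80.6]
(307, 172) [529.5 135.3  80.4]
(308, 81) [545.  194.6  80.6]
```

View pics/s2.png

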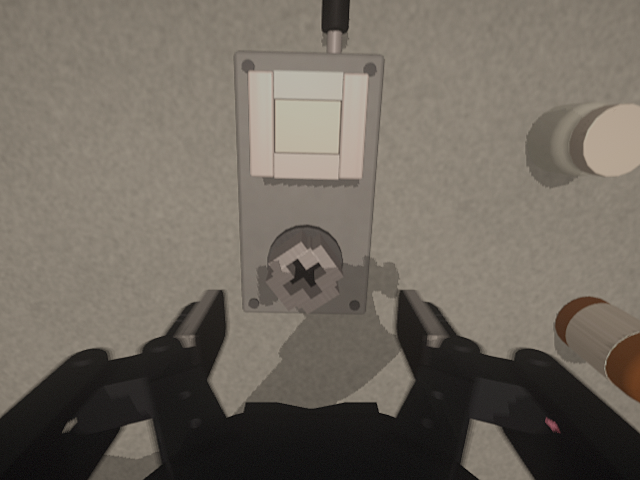

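The block top reads 80.1, level with the jaws at about 80.4, so it is home. The socket's cross is now at (306,271). Going to the key.

>>> {"name": "play_rows", "arguments": {"slide": [[-52, 22, 0], [-106, 45, 0], [-160, 67, 0], [-214, 90, 0], [-268, 113, 0]], "turn": [-0.17, -0.34, -0.51, -0.68, -0.85], "fingers": [1, 1, 1, 1, 1]}}

```text
clock: 6.05
eef_pos: [569.4, -192.4, 201.2]
tool_rot: [3.141, 0.003, 2.189]
force: [0.2, 0.9, 0.0]
width: 85.4
```

```bash
cat >> h.py <<'E'
def to(x,y,z,yaw):
    s=ctrl.read_state();T=R.from_euler('xyz',s['tool_rot']).as_matrix()
    d=T.T@(np.array([x,y,z])-s['eef_pos']);t=(s['tool_rot'][2]-yaw+np.pi)%(2*np.pi)-np.pi
    print('clock',s['clock'],'at',s['eef_pos'].round(1),s['tool_rot'].round(4),'slide',d.round(1),'turn',t.round(3))
E
python3 -c "
from h import *
to(580.7,-276,200,np.radians(151.9))"
```

```text
clock 6.05 at [ 569.4 -192.4  201.2] [3.1415e+00 2.5000e-03 2.1891e+00] slide [-74.7 -39.3   1.4] turn -0.462
```

>>> {"name": "play_rows", "arguments": {"slide": [[-38, -20, 0], [-75, -39, 0], [-75, -39, 10], [-75, -39, 20], [-75, -39, 20]], "turn": [-0.16, -0.32, -0.46, -0.46, -0.46], "fingers": [1, 1, 1, 1, 1]}}

```text
clock: 6.68
eef_pos: [581.0, -274.4, 180.2]
tool_rot: [-3.141, -0.0, 2.649]
force: [0.1, 0.2, -0.2]
width: 85.1
```

```bash
python3 - <<'E'
from h import *
p=vision.camera_params('wrist');im,D=vision.get_image('wrist')
to(580.7,-276,58,np.radians(151.9))
cv2.imwrite('pics/k2.png',im);np.savez('pics/k2.npz',D=D,pos=p['position'],rot=p['rotation'])
u,v=map(int,proj(p,(580.7,-276,90)));print(u,v)
o=(max(u-60,0),max(v-60,0));r=im[o[1]:v+60,o[0]:u+60];g=cv2.cvtColor(r,cv2.COLOR_BGR2GRAY)
n,l,st,c=cv2.connectedComponentsWithStats((g<45).astype(np.uint8));i=1+st[1:,4].argmax();print(st[i],c[i]+o)
pts=np.argwhere(l==i)[:,::-1]+o
Z=np.array([bydepth(p,a,b,D[b,a]) for a,b in pts]);t=Z[abs(Z[:,2]-90)<3]
print(len(t),t.mean(0),cv2.minAreaRect(t[:,:2].astype(np.float32)))
E
```

```text
clock 6.725 at [ 581.4 -274.6  181. ] [-3.1411e+00  1.3000e-03  2.6494e+00] slide [ 1.00e-01 -1.50e+00  1.23e+02] turn -0.002
308 241
[  48   13   22   87 1409] [305.78708304 242.32008517]
1302 [ 582.98801721 -279.23939518   90.10797136] ((579.8033447265625, -277.1138000488281), (14.790590286254883, 58.58218002319336), 62.04423904418945)
```

View pics/k2.png

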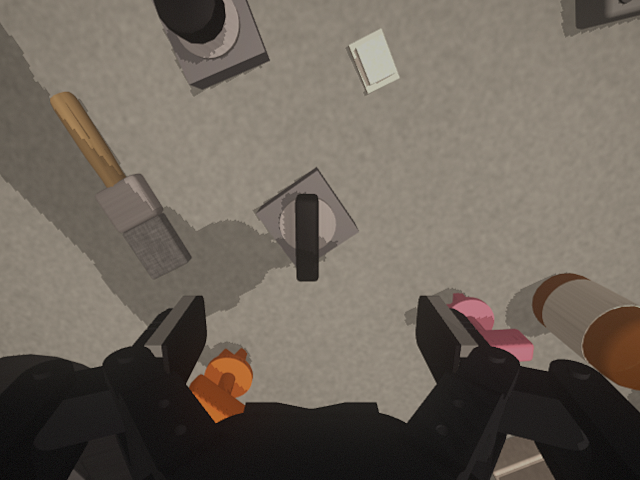

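The bar is at (307,237), lined up between the pads, and the new fix (580,-277) agrees with the earlier one. Going down to grasp it.

>>> {"name": "play_rows", "arguments": {"slide": [[0, -2, 40], [0, -2, 80], [0, -2, 110], [0, -2, 124], [0, -2, 124]], "turn": [0, 0, 0, 0, 0], "fingers": [1, 1, 1, 1, 1]}}

```text
clock: 7.35
eef_pos: [580.8, -275.9, 56.9]
tool_rot: [-3.141, 0.001, 2.65]
force: [0.3, 0.1, 0.2]
width: 85.5
```

>>> {"name": "play_rows", "arguments": {"slide": [[0, 0, 0], [0, 0, 0], [0, 0, 0], [0, 0, 0], [0, 0, 0]], "turn": [0, 0, 0, 0, 0], "fingers": [0.4, 0.1, 0, 0, 0]}}

```text
clock: 7.98
eef_pos: [580.8, -276.2, 57.3]
tool_rot: [-3.141, 0.001, 2.649]
force: [-0.6, -0.3, 2.5]
width: 15.0
```

```bash
python3 -c "
from h import *
to(580.3,-276.8,57,np.radians(151.9));s=ctrl.read_state();print(s['force'],s['torque'],s['width'])"
```

```text
clock 7.975 at [ 580.8 -276.2   57.3] [-3.1407e+00  1.2000e-03  2.6495e+00] slide [ 0.2 -0.8  0.3] turn -0.002
[-0.56036637 -0.281502    2.50602149] [0.00706995 0.12039199 0.02561973] 14.980071834862128
```

>>> {"name": "play_rows", "arguments": {"slide": [[0, 0, -15], [0, 0, -35], [0, 0, -65], [0, 0, -100], [0, 0, -105]], "turn": [0, 0, 0, 0, 0], "fingers": [0, 0, 0, 0, 0]}}

```text
clock: 8.6
eef_pos: [582.9, -276.3, 166.1]
tool_rot: [3.141, 0.007, 2.65]
force: [0.3, 0.1, -1.7]
width: 15.1
```

```bash
python3 - <<'E'
from h import *
p=vision.camera_params('wrist');im,D=vision.get_image('wrist')
to(507.2,52.6,160,np.radians(111.2))
s=ctrl.read_state();print(s['force'],s['width'])
cv2.imwrite('pics/k3.png',im);np.savez('pics/k3.npz',D=D,pos=p['position'],rot=p['rotation'])
E
```

```text
clock 8.65 at [ 581.9 -276.3  165. ] [-3.1411  0.0053  2.6495] slide [221.3 254.6   3.7] turn 0.709
[ 0.18670805  0.31354163 -1.52937219] 15.363948522842431
```

View pics/k3.png

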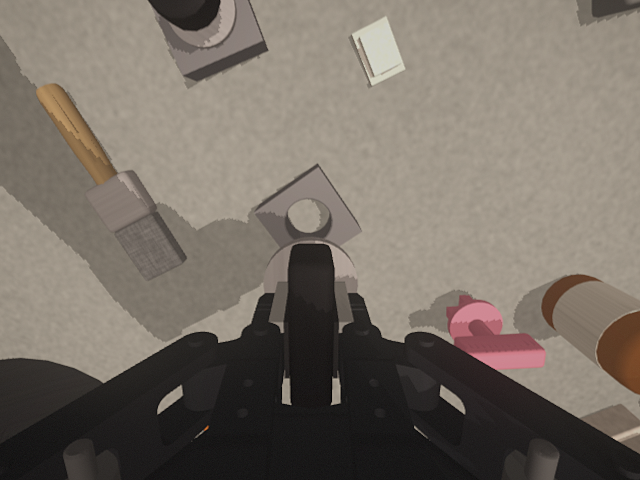

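```bash
python3 - <<'E'
from h import *
im=cv2.imread('pics/k3.png')
cv2.imwrite('pics/k3c.png',cv2.resize(np.clip(im[190:320,245:375].astype(int)*2,0,255).astype(np.uint8),None,fx=6,fy=6,interpolation=cv2.INTER_CUBIC))
z=np.load('pics/k3.npz')['D'];print(z[250:300:6,270:352:8].round(0))
E
```

```text
[[327. 171. 169. 132. 131. 132. 132. 133. 168. 172. 325.]
 [328. 169. 169. 126. 125. 125. 125. 126. 169. 170. 326.]
 [170. 170. 170. 120. 118. 120. 120. 120. 169. 171. 170.]
 [172. 171. 171. 118. 118. 119. 118. 119. 170. 171. 171.]
 [172. 171. 171. 118. 117. 117. 118. 119. 121. 173. 173.]
 [172. 173. 173. 119. 118. 118. 119. 119. 173. 173. 173.]
 [174. 146. 146. 119. 119. 119. 119. 120. 147. 146. 174.]
 [175. 140.   0. 119. 121. 121. 120. 120. 140. 141. 176.]
 [143. 135. 135. 122. 120. 120. 121. 121. 136. 136. 143.]]
```

View pics/k3c.png

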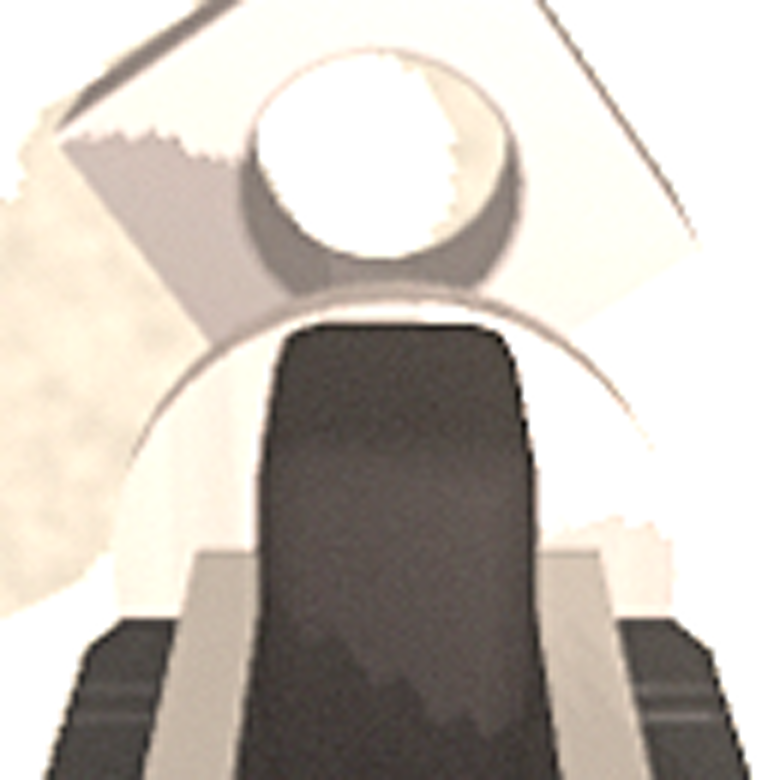

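```bash
python3 - <<'E'
from h import *
from scipy.optimize import least_squares
z=np.load('pics/k3.npz');D=z['D'];p=vision.camera_params('wrist');s=ctrl.read_state()
T=R.from_euler('xyz',s['tool_rot']).as_matrix();p['position']=z['pos'];p['rotation']=z['rot']
L=[]
for v in range(230,300):
  for u in range(250,370):
    if 155<D[v,u]<185: L.append((u,v))
W=np.array([bydepth(p,u,v,D[v,u]) for u,v in L]);Q=(W-s['eef_pos'])@T
print('z tool',np.percentile(Q[:,2],[5,25,50,75,95]))
zt=np.median(Q[:,2]);Q=Q[abs(Q[:,2]-zt)<3]
h=cv2.convexHull(Q[:,:2].astype(np.float32))[:,0];
b=np.array([q for q in h if q[0]>0 and abs(q[1])>0])
f=least_squares(lambda c:np.hypot(b[:,0]-c[0],b[:,1]-c[1])-c[2],[0,0,23],loss='soft_l1')
print('free',f.x,len(b),f.cost)
f=least_squares(lambda c:np.hypot(b[:,0]-c[0],b[:,1]-c[1])-23,[0,0],loss='soft_l1');print('fixed',f.x,np.abs(f.fun).max())
# hole: outer rim in crop -> ellipse pts at z=34
c=np.array([(380,47),(300,75),(247,140),(242,190),(523,190),(500,110),(455,68),(262,250),(505,250)])
H=np.array([onplane(p,245+u/6,190+v/6,34)[:2] for u,v in c])
f=least_squares(lambda c:np.hypot(H[:,0]-c[0],H[:,1]-c[1])-c[2],[580,-276,20]);print('hole',f.x,f.fun.round(1))
print('tool y yaw',s['tool_rot'])
# bar edges angle
E
```

```text
z tool [14.74113392 15.37770389 15.80970905 16.35779265 19.71209456]
free [-0.67144151  0.22858677 22.76900239] 27 0.06991224962329334
fixed [-0.97080223  0.24469781] 0.26317650595701636
hole [ 580.04186205 -276.4047874    18.54815957] [ 0.1 -0.2  0.3  0.   0.1 -0.  -0.1 -0.2  0. ]
tool y yaw [-3.14109582  0.0053165   2.64946217]
```

>>> {"name": "play_rows", "arguments": {"slide": [[25, 30, 0], [65, 80, 2], [107, 131, 3], [145, 178, 4], [172, 211, 4]], "turn": [0.1, 0.25, 0.4, 0.55, 0.69], "fingers": [0, 0, 0, 0, 0]}}

```text
clock: 9.28
eef_pos: [528.4, -6.1, 159.2]
tool_rot: [3.14, 0.003, 1.957]
force: [-0.7, -0.0, -2.3]
width: 15.3
```

```bash
python3 -c "
from h import *
to(528.9,-3.3,160,np.radians(111.2))"
```

```text
clock 9.275 at [528.4  -6.1 159.2] [3.1400e+00 2.8000e-03 1.9572e+00] slide [ 2.4  1.5 -0.8] turn 0.016
```

>>> {"name": "play_rows", "arguments": {"slide": [[2, 1, 0], [2, 1, 0], [2, 1, 0]], "turn": [0.016, 0.016, 0.016], "fingers": [0, 0, 0]}}

```text
clock: 9.65
eef_pos: [528.6, -5.7, 158.7]
tool_rot: [3.141, 0.003, 1.939]
force: [0.9, -0.3, -1.9]
width: 15.2
```

```bash
python3 - <<'E'
from h import *
p=vision.camera_params('wrist');im,D=vision.get_image('wrist')
to(507.2,52.6,135,np.radians(111.2))
s=ctrl.read_state();print(s['force'],s['qd'].round(3))
cv2.imwrite('pics/s3.png',im);np.savez('pics/s3.npz',D=D,pos=p['position'],rot=p['rotation'],eef=s['eef_pos'],tr=s['tool_rot'])
u,v=map(int,proj(p,(507.2,52.6,80)));print(u,v)
cv2.imwrite('pics/s3c.png',cv2.resize(np.clip(im[v-55:v+55,u-60:u+60].astype(int)*2,0,255).astype(np.uint8),None,fx=6,fy=6,interpolation=cv2.INTER_CUBIC))
E
```

```text
clock 9.7 at [528.6  -5.7 158.8] [3.1408e+00 3.1000e-03 1.9388e+00] slide [62.2  1.  23.6] turn -0.002
[ 0.20185098 -0.26596402 -2.09284101] [ 0.004 -0.002 -0.006 -0.001 -0.004 -0.001 -0.003]
312 147
```

View pics/s3.png

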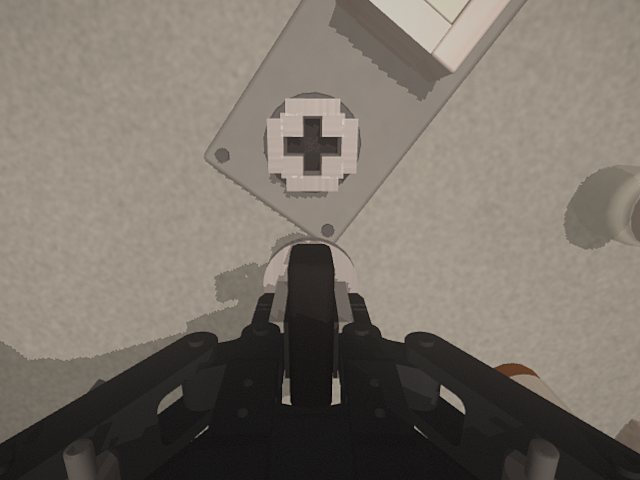

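View pics/s3c.png

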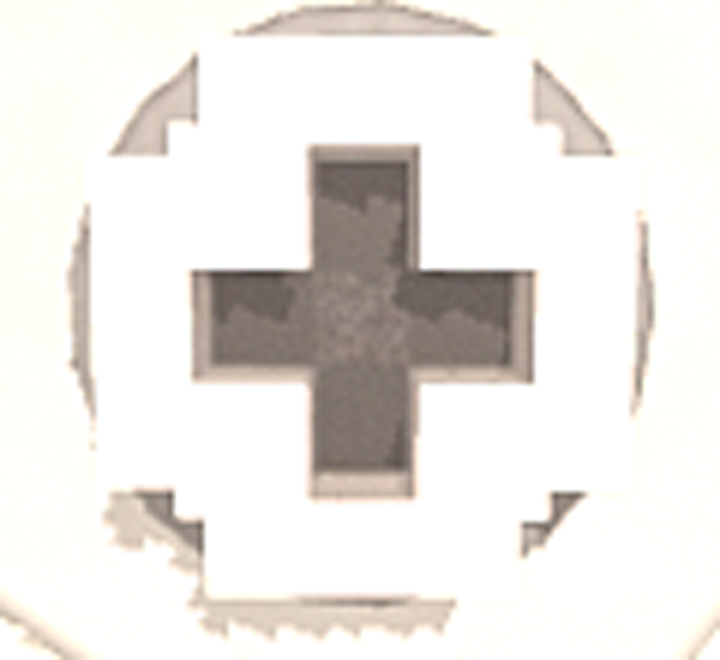

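The cross at (312,147) is clear and nearly square to the tool. Working out the slide with the tool at the same yaw.

```bash
python3 - <<'E'
from h import *
from scipy.optimize import least_squares
z=np.load('pics/s3.npz');D=z['D'];p=vision.camera_params('wrist')
T=R.from_euler('xyz',z['tr']).as_matrix();p['position']=z['pos'];p['rotation']=z['rot'];e=z['eef']
c=np.array([(308,145),(418,145),(533,270),(533,382),(413,497),(308,497),(195,381),(193,270)])
W=np.array([onplane(p,252+u/6,92+v/6,80) for u,v in c]);print('world',W.mean(0))
Q=(W-e)@T;print('tool',Q.mean(0));m=(Q[0::2]+Q[1::2])/2
for a,b in((0,2),(1,3)):
  d=m[a]-m[b];print(np.linalg.norm(d),np.degrees(np.arctan2(d[1],d[0])))
L=[(u,v) for v in range(225,290) for u in range(245,375) if 155<D[v,u]<185]
C=(np.array([bydepth(p,u,v,D[v,u]) for u,v in L])-e)@T
zt=np.median(C[:,2]);print('collar z',zt);C=C[abs(C[:,2]-zt)<3]
h=cv2.convexHull(C[:,:2].astype(np.float32))[:,0];b=h[h[:,0]>0]
f=least_squares(lambda c:np.hypot(b[:,0]-c[0],b[:,1]-c[1])-23,[0,0],loss='soft_l1');print('collar',f.x,np.abs(f.fun).max())
im=cv2.imread('pics/s3.png');g=cv2.cvtColor(im,cv2.COLOR_BGR2GRAY)
cv2.imwrite('pics/s3d.png',cv2.resize(np.clip(im[230:420,250:375].astype(int)*3,0,255).astype(np.uint8),None,fx=3,fy=3))
# bar top: tool z of top
B=[(u,v) for v in range(260,400,2) for u in range(280,345) if 0<D[v,u]<130]
X=(np.array([bydepth(p,u,v,D[v,u]) for u,v in B])-e)@T
print('bar top z',np.percentile(X[:,2],[2,10,50,90])); t=X[abs(X[:,2]-np.percentile(X[:,2],30))<3];print(len(t),cv2.minAreaRect(t[:,:2].astype(np.float32)))
E
```

```text
world [506.9367308   53.30044459  80.        ]
tool [63.13009617  0.94891261 78.62048001]
34.28727700652641 0.29630730042011855
34.05023514360337 90.03061814311926
collar z 17.017965877527505
collar [-0.09615595 -0.40785345] 0.4462125311527956
bar top z [-49.16191332 -38.11764912 -33.06931036 -31.60535479]
2693 ((5.631254196166992, 0.4685535430908203), (48.953853607177734, 22.166934967041016), 0.01655137538909912)
```

View pics/s3d.png

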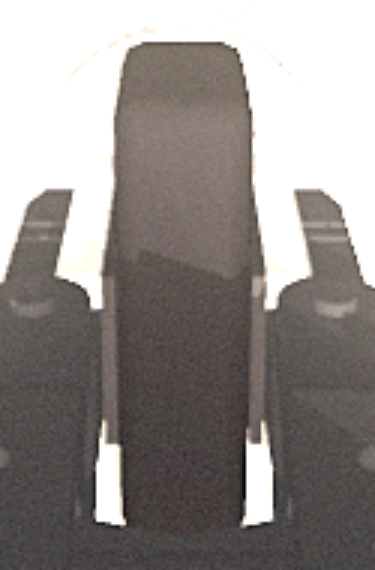

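>>> {"name": "play_rows", "arguments": {"slide": [[20, 0, 0], [45, 1, 0], [64, 1, 5], [64, 1, 15], [64, 1, 18]], "turn": [0, 0, 0, 0, 0], "fingers": [0, 0, 0, 0, 0]}}

```text
clock: 10.32
eef_pos: [506.1, 53.5, 139.8]
tool_rot: [-3.141, 0.003, 1.938]
force: [-1.1, 0.3, -2.3]
width: 15.2
```

>>> {"name": "play_rows", "arguments": {"slide": [[0, 0, 0], [0, 0, 0]], "turn": [0, 0], "fingers": [0, 0]}}

```text
clock: 10.58
eef_pos: [506.3, 52.7, 139.7]
tool_rot: [-3.141, 0.004, 1.937]
force: [-0.1, 0.4, -1.1]
width: 15.5
```

```bash
python3 - <<'E'
from h import *
# socket world 506.94,53.30 ; desired TCP = socket - T*collar
x=np.array([np.cos(1.936),np.sin(1.936)]);y=np.array([x[1],-x[0]])
t=np.array([506.94,53.3])+0.4*x-0.0*y;print(t)
to(t[0],t[1],129,1.936)
E
```

```text
[506.79714418  53.67362042]
clock 10.575 at [506.3  52.7 139.7] [-3.1406  0.0036  1.9369] slide [ 0.8  0.8 10.7] turn 0.001
```

>>> {"name": "play_rows", "arguments": {"slide": [[1, 1, 3], [1, 1, 7], [1, 1, 10], [1, 1, 13], [1, 1, 16]], "turn": [0, 0, 0, 0, 0], "fingers": [0, 0, 0, 0, 0]}}

```text
clock: 11.2
eef_pos: [506.9, 54.0, 123.5]
tool_rot: [-3.141, 0.004, 1.937]
force: [-0.6, -0.2, -2.4]
width: 14.9
```

>>> {"name": "play_rows", "arguments": {"slide": [[0, 0, 2], [0, 0, 4], [0, 0, 7], [0, 0, 10], [0, 0, 12]], "turn": [0, 0, 0, 0, 0], "fingers": [0, 0, 0, 0, 0]}}

```text
clock: 11.82
eef_pos: [506.8, 53.9, 111.3]
tool_rot: [-3.14, 0.004, 1.937]
force: [-0.9, 0.4, -1.6]
width: 15.2
```

```bash
python3 - <<'E'
from h import *
to(506.9,53.8,103,1.936);s=ctrl.read_state();print(s['force'],s['torque'],s['width'])
E
```

```text
clock 11.825 at [506.8  53.9 111.3] [-3.1404  0.0036  1.937 ] slide [-0.1  0.   8.3] turn 0.001
[-0.92312669  0.41422659 -1.64363674] [ 0.0105845   0.01110327 -0.02945365] 15.15216505634242
```

>>> {"name": "play_rows", "arguments": {"slide": [[0, 0, 2], [0, 0, 4], [0, 0, 6], [0, 0, 8], [0, 0, 8]], "turn": [0, 0, 0, 0, 0], "fingers": [0, 0, 0, 0, 0]}}

```text
clock: 12.45
eef_pos: [506.9, 53.9, 103.8]
tool_rot: [-3.141, 0.004, 1.937]
force: [-1.6, 0.2, 7.4]
width: 15.7
```

>>> {"name": "play_rows", "arguments": {"slide": [[0, 0, 1], [0, 0, 2], [0, 0, 3], [0, 0, 3]], "turn": [0, 0, 0, 0], "fingers": [0, 0, 0, 0]}}

```text
clock: 12.95
eef_pos: [507.0, 53.9, 103.1]
tool_rot: [-3.142, 0.006, 1.937]
force: [-6.5, -0.8, 24.0]
width: 15.2
```

>>> {"name": "play_rows", "arguments": {"slide": [[0, 0, 2], [0, 0, 2], [0, 0, 2]], "turn": [0, 0, 0], "fingers": [0, 0, 0]}}

```text
clock: 13.32
eef_pos: [507.0, 53.9, 103.2]
tool_rot: [3.141, 0.007, 1.937]
force: [-5.3, -0.5, 21.8]
width: 15.3
```

```bash
python3 - <<'E'
from h import *
p=vision.camera_params('wrist');im,D=vision.get_image('wrist');cv2.imwrite('pics/f1.png',im)
s=ctrl.read_state();print(s['clock'],s['eef_pos'],s['force'],s['width'])
L=[(u,v) for v in range(225,300) for u in range(245,375) if 155<D[v,u]<200]
Z=np.array([bydepth(p,u,v,D[v,u])[2] for u,v in L]);print('z hist',np.histogram(Z,bins=np.arange(70,100,2)))
u,v=map(int,proj(p,(537.6,164.5,80)));print('block',(u,v),bydepth(p,u,v,D[v,u]) if 0<=v<480 else None)
im,D=vision.get_image('scene');q=vision.camera_params('scene')
cv2.imwrite('pics/f2.png',cv2.resize(im[150:270,260:430],None,fx=4,fy=4,interpolation=cv2.INTER_CUBIC))
cv2.imwrite('pics/f3.png',im)
E
```

```text
13.375 [506.9648506   53.87570526 103.15447623] [-5.78450497 -1.49707747 21.18466277] 14.995365336825673
z hist (array([  49,  101,  123,  115,  595, 1384,   89,  521, 1200,    8,    0,
          0,    0,    0]), array([70, 72, 74, 76, 78, 80, 82, 84, 86, 88, 90, 92, 94, 96, 98]))
block (469, 80) [536.58238359 164.2929697   81.58703977]
```

View pics/f1.png

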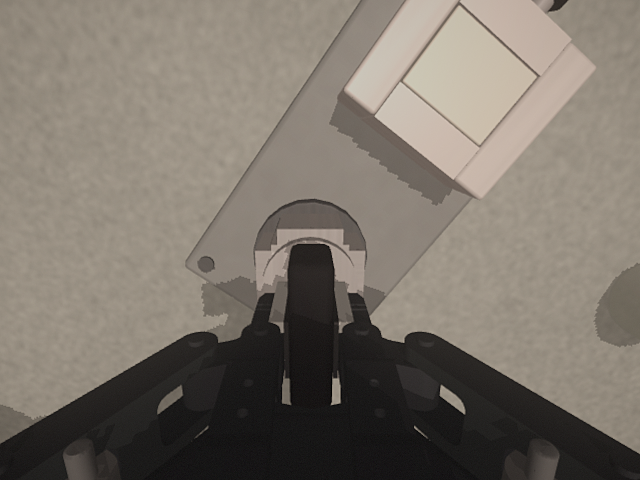

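View pics/f2.png

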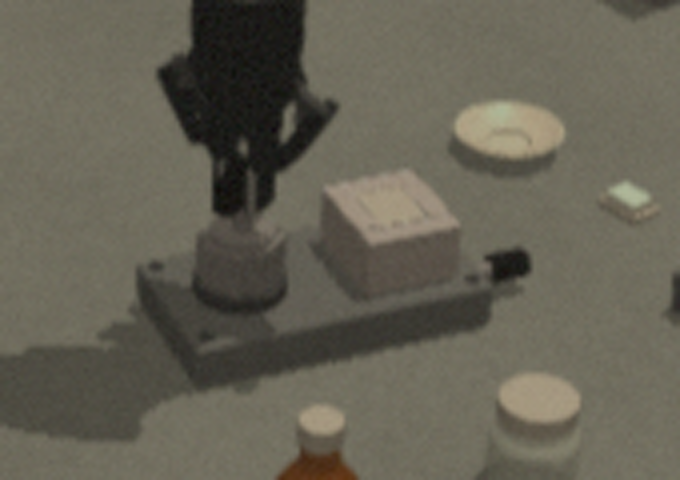

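The collar at (310,255) sits on the socket. Its top reads about 86–87 and the rim about 81, a gap equal to the 6 mm collar. The block is flush. Handing in.

```bash
python3 -c "
from cell import ctrl
print(ctrl.finish_job());s=ctrl.read_state();print(s['clock'],s['eef_pos'],s['force'],s['width'])"
```

```text
the job is handed in; nothing more can be done
None
the job is handed in; nothing more can be done
```

I pushed the block home, then took the T-key from its rest and turned it to match the socket. I pressed it down until the collar sat on the socket, and handed in at about 13.4 s, still gripping and pressing.

- **Block:** it stopped hard at TCP z 79.8 with 32 N on the tool. Right after the push its top read 80.1 mm, against 80.3–80.6 on the jaws. A later oblique reading gave 81.6, which I put down to depth noise, since the picture shows the block flush.
- **Key:** it entered the socket with no contact force. The spring then rose to about 9 N and the key stopped hard at TCP z 103.1, where 103 was expected. About 21 N was still pressing down at the end, more than the plunger's 10 N. Collar top and socket rim were about 6 mm apart in height, which is the collar's thickness.
- **Disagreements:** two estimates of where the key sat in the gripper differed by about 1.3 mm. I used the ones from the collar, and the stem went in cleanly. At the end about 6 N of side force remained.
- **Bystanders:** I touched none of the other things on purpose and saw none moved, but I did not measure their positions again at the end.

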